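# Put the thin tumbler away behind the sliding door

### The arm

A 7-joint arm with a two-finger parallel gripper is mounted at the origin on the work surface. World frame = base frame: x ahead of the robot, y to its left, z up, the work surface at z = 0. Lengths are in mm, angles in rad, forces in N, time in s.
With the tool pointing down it reaches from about 400 to 850 mm from the base axis. Payload 10.4 kg.
Tool frame: the origin (TCP) lies on the centre line of the jaws, within the pads' length; the fingertips stand 8 mm ahead of it and the grasp point (between the pads) lies 11 mm behind it (robot.finger_overhang is the distance from the TCP to the fingertips, in mm); z points along the fingers, y is the line along which they close (so a half turn about z gives the same grasp; the last joint's range is limited). The gripper opens to 87 mm and grips with 3 to 60 N. Pads are 19 mm wide; open, the fingers measure 117 mm over their backs; the gripper's body (75 mm by 190 mm) begins 51 mm behind the grasp point.
Start: joints at [-1.133, 0.332, -0.065, 1.46, 0.022, 1.35, -0.088], TCP at [277.906, 559.839, 230.576] pointing down, gripper open.
Joint ranges: [-2.6, 2.6], [-0.5, 2.12], [-1.47, 1.34], [0.16, 2.42], [-1.27, 4.41], [0.06, 2.06], [-2.6, 2.6]. Speed limits (rad/s): [2.22, 2.22, 2.79, 2.79, 3.14, 3.14, 3.14].

### API

Orientations are given as a unit quaternion [x, y, z, w].
In Python, from station import robot gives the robot as it stands.
- The arm moves only by the shell command python3 -m jog 'ROWS' [OPENING]. ROWS is JSON, a list of rows, each a list of 2 entries, a list of its own where there are three numbers: the shift along the world's x, y, z in m, then the turn, a rotation vector about the world's x, y, z in rad. In form: [[[tx, ty, tz], [wx, wy, wz]], ...]. A call has 1 to 8 rows; each row shifts and turns the commanded pose from where the row before left it; what a row does not reach is not made up. A row lasts 1/10 s, in which the tool goes at most 50 mm and 8.59 degrees, less where a joint would pass 70% of its speed; a pose out of reach is approached as far as the arm can. A call with a gripper value outside its range is refused whole. OPENING is the finger opening in m, from 0 to 0.087, set as the call begins (- or left out, the last holds). The fingers move at their own pace and stop on an object; the grip force is fixed at half the most. Time passes only in rows, so rows that do not move let the fingers close. It gives the time, the measured TCP pose, the force, the opening and the grip force at its end, in the units of the state.
- robot.observe(): the state, without advancing time (a new reading comes with each control period).
- robot.grab_frame(name): name is "side" or "top"; returns a dict with "img" (384x512x3 uint8, red, green, blue), "fx", "fy", "cx", "cy" (pixels), "T" (4x4, takes a point from camera to world coordinates). Camera axes: x right, y down, z forward; pixel columns grow to the right and rows downward; lengths in mm; the calibration is good to about 2 mm. A picture is of the moment at which its call begins. There is no depth.
- robot.close_job(): hands the job in; it is judged then, once.
The state is a dict: "t": time; "q": joint angles; "joint_velocities": joint speeds; "joint_torque": joint torques, N m; "eef_pos": TCP position; "tool_rot": TCP orientation; "contact_force": force on the tool from outside, world axes, zero at the start; "wrist_torque": the same for the moment, N m; "gripper_width": finger opening in mm; "grasp_force": force on a finger pad.
Only numpy, scipy, OpenCV 4.12 (cv2) and the standard library are available. Lean on these libraries where they do the work, as an engineer would, in place of code of your own. Each camera call takes 0.05 s, during which the arm holds its last target. There are 200 camera calls.

### The job

Slide the dish cupboard's clear door open, stand the thin green glass tumbler upright in the middle of the little stack of plates inside, and slide the door fully shut again. The glass is fragile: grip it only as firmly as needed, feel for the plates and let it down softly on them without knocking or dropping it, never tip it, and leave everything else where it is.

Things in the scene. Friction and masses are not known exactly. Their poses are not given: they have to be found in the camera images.
- tumbler: Open tumbler of thin green glass, 90 mm tall, 54 across the foot, 57 across the rim, 120 to 240 g, on the counter to the left or right. Origin: centre of its underside, z up. It breaks if squeezed with over 45 N by each finger, if it meets cupboard, door or plates with over 25 N, or if let go over 2 mm above them. Grip at 20 to 30 N, 60 mm above its foot; touch down at 15 mm/s or slower.
- cupboard: Fixed wooden dish cupboard with an open front, 460 mm wide (y), 312 tall, from x = -66 to +95 mm. Origin: centre of its underside, on the counter; x to its back, -x (front) to the robot, y to the robot's left, z up; yaw varies. Floor top at z = 20 mm; side walls' inner faces at y = -222 and 222; clear back at x = 85. Right bay (y < 0): two fixed blue bowls, tops at z = 70.
- roof_edge (a point): Middle of the lower front edge of the cupboard's roof of steel bars, 300 mm above the counter, at x = -44 mm in the cupboard's frame; the roof covers everything behind this line over the whole width. So the plates are reached only from the front, with the tool tilted about 30 to 40 degrees from vertical, fingers pointing forward and down.
- plates (a point): Point on the cupboard floor right under the centre of the fixed stack of small round plates, white and blue, 96 mm across with a flat top, at (0, 110, 20) mm in the cupboard's frame (left bay). The stack's top is 12 to 40 mm above this point; it differs every time and is not reported: feel for it.
- sliding_door (a joint): Travel (m) of the clear door with aluminium frame, 210 mm wide, 260 tall, 8 thick, at x = -58 mm in the cupboard's frame. 0 = shut over the left bay (end stop), 0.2 = fully open, in front of the right bay (end stop). It opens along the cupboard's -y, starts shut or up to 40 mm open, slides with about 2 N of friction and stays where it is left.
- door_bar (a point): Middle of the door's upright steel handle bar, 12 mm thick, 110 mm long (95 to 205 mm above the counter), 40 mm in front of the door's mid-plane, held by two 8 mm stubs at 105 and 195 mm. Moves with the door; when shut it is at y = 60 mm in the cupboard's frame. Pinch it across y between the stubs, or push it sideways.
- clay_cup: Terracotta cup, 85 mm tall, 68 mm across at the rim; origin: centre of its underside. It stands on the counter on the other side than the tumbler. Leave it alone.
- spatula: Steel spatula with a slim handle, lying flat on the counter in front of the cupboard, roughly across the robot's view; origin: centre of its underside. Leave it alone.
- dispenser: White plastic push dispenser for soap, empty, 60 x 70 mm and 162 mm tall, at the left; origin: centre of its underside. Leave it alone.
- coffee_tin: Closed tin, 90 mm across and 130 mm tall, far left; origin: centre of its underside. Leave it alone.
There are look-alikes about, which are no part of the job. Of the things that look like the tumbler, the middle-sized one is meant.

How it is judged:
By the outcome, as a careful person would: the job done as asked, in the order asked, and still so for the second after the job is handed in, with the robot touching nothing.
It also fails if it takes over 67 s, if anything falls off the work surface, if the arm or the gripper's body presses on something with over 40 N, if the wrist force passes 120 N, or if a joint passes its speed limit or range.

## Working session

There is one attempt and no reset: what is moved stays moved. The work goes in short steps, Python scripts to look and compute and a shell command to move; the robot and the scene stay as the last step left them, time stands still between calls to the robot, and variables do not carry over. Pictures are saved under pics/ and viewed, at most 12 in all, crops included, and the job is handed in when it is done.

```bash
ls; mkdir -p pics
python3 - <<'E'
from station import robot
import cv2,json
for n in("side","top"):
    f=robot.grab_frame(n); cv2.imwrite(f"pics/{n}0.png",cv2.resize(f["img"][:,:,::-1],(800,600),interpolation=cv2.INTER_CUBIC))
    print(n,f["fx"],f["fy"],f["cx"],f["cy"],f["T"])
print(robot.observe())
E
```

```text
pics
side 403.89507714993215 403.89507714993215 254.1162473184533 195.58520715462902 [[-9.24414514e-01 -2.41217827e-01  2.95417951e-01  1.77178731e+02]
 [-3.81364152e-01  5.75730431e-01 -7.23253658e-01  9.63596392e+02]
 [ 4.38057136e-03 -7.81247996e-01 -6.24205399e-01  1.00036997e+03]
 [ 0.00000000e+00  0.00000000e+00  0.00000000e+00  1.00000000e+00]]
top 469.43807242430023 469.43807242430023 249.1600616831747 192.15353429185086 [[-2.10074010e-02 -9.86049702e-01  1.65120184e-01  3.11217997e+02]
 [-9.99586059e-01  2.39621205e-02  1.59225637e-02  4.90715782e+01]
 [-1.96570689e-02 -1.64717342e-01 -9.86144917e-01  1.55512721e+03]
 [ 0.00000000e+00  0.00000000e+00  0.00000000e+00  1.00000000e+00]]
{'t': 0.1, 'q': array([-1.1325787 ,  0.33282539, -0.06471587,  1.46083854,  0.02159831,
        1.34986563, -0.0885155 ]), 'joint_velocities': array([-0.00061984, -0.00251345, -0.00029008, -0.00049148, -0.00048044,
       -0.00044481, -0.00153777]), 'joint_torque': array([ 1.47179027e-03, -6.24543142e+01,  2.46349251e-02, -3.90717888e+01,
       -6.14612829e-02,  3.65900248e-02,  3.93406992e-05]), 'eef_pos': array([277.77639076, 559.52468889, 229.83205277]), 'tool_rot': array([ 2.28366773e-01,  9.73574975e-01, -6.09275260e-04, -1.18883504e-04]), 'contact_force': array([-0.20827388,  0.95633289, -0.31586282]), 'wrist_torque': array([-0.05656543,  0.02977229,  0.01012957]), 'grasp_force': 0.0, 'gripper_width': 87.43924100708169}
```

View pics/side0.png

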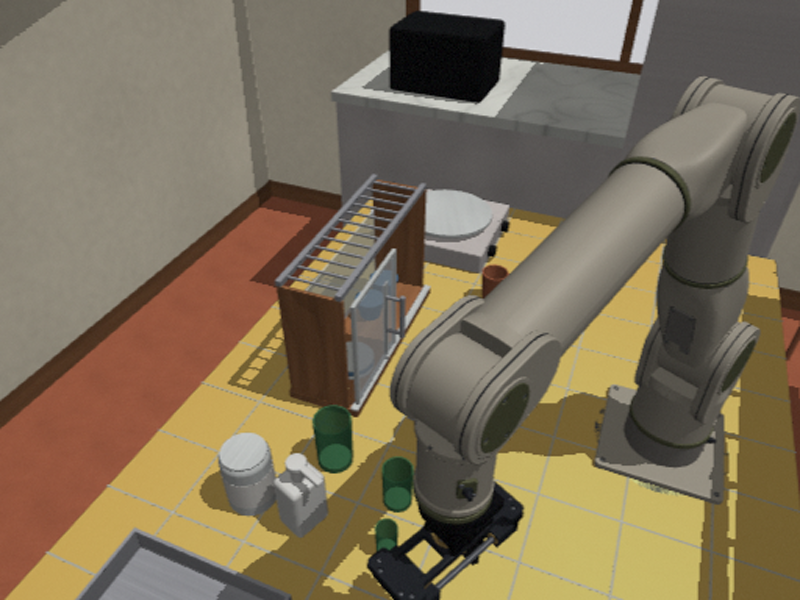

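View pics/top0.png

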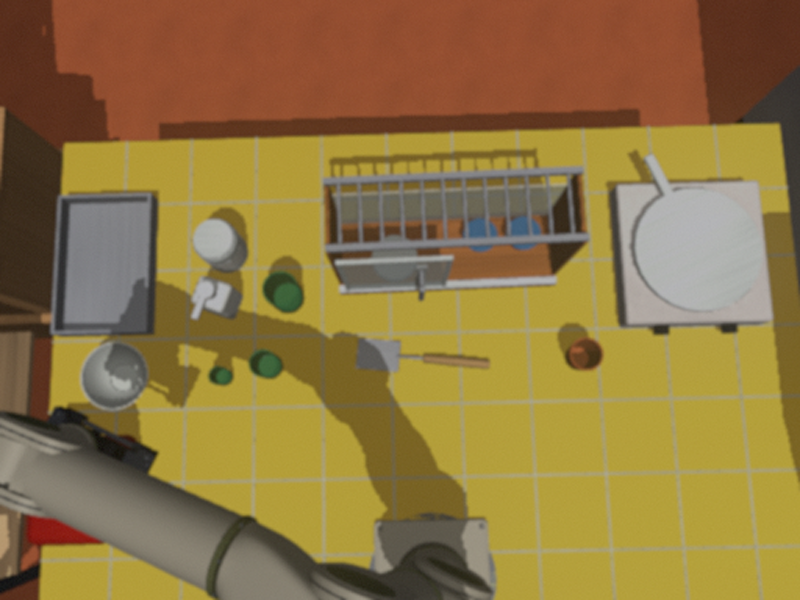

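Side view shows the three green tumblers: big at (333,438), middle at (397,483) and small at (387,535). In the top view the middle one is at (267,364). The cupboard spans (325–588, 170–290), its door nearly shut with the handle at (421,285). I'll enlarge both views.

Run:
```python
import cv2
from station import robot
f=robot.grab_frame("top")["img"][:,:,::-1]
cv2.imwrite("pics/c1.png",cv2.resize(f[95:255,120:390],(800,474),interpolation=cv2.INTER_CUBIC))
f=robot.grab_frame("side")["img"][:,:,::-1]
cv2.imwrite("pics/c2.png",cv2.resize(f[105:365,170:360],None,fx=2.3,fy=2.3,interpolation=cv2.INTER_CUBIC))
```

```text
(no output)
```

View pics/c1.png

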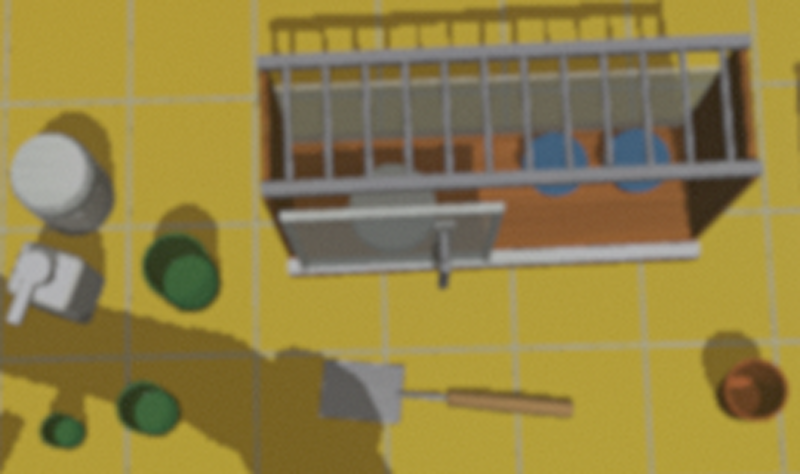

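View pics/c2.png

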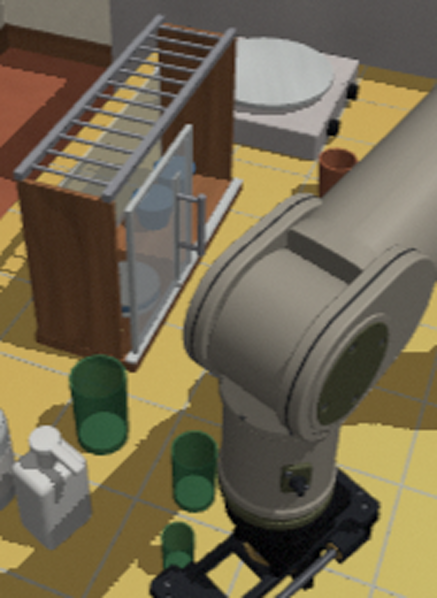

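The crops show the middle tumbler (top crop about (150,409), side crop about (194,470)), the roof bar ends, and the door bar, whose lower end is at (445,285) in the top crop and at (202,197)–(201,257) in the side crop. Next I fit the poses.

```bash
cat > h.py <<'E'
import numpy as np,cv2
from scipy.optimize import least_squares,minimize
from scipy.spatial.transform import Rotation as R
from station import robot
def proj(f,P):
    T=f["T"];p=(np.atleast_2d(P)-T[:3,3])@T[:3,:3]
    return np.c_[f["fx"]*p[:,0]/p[:,2]+f["cx"],f["fy"]*p[:,1]/p[:,2]+f["cy"]]
def cup(p,L):
    c,s=np.cos(p[2]),np.sin(p[2]);L=np.atleast_2d(L)
    return np.c_[p[0]+c*L[:,0]-s*L[:,1],p[1]+s*L[:,0]+c*L[:,1],L[:,2]]
E
python3 - <<'E'
from h import *
F={n:robot.grab_frame(n) for n in("top","side")}
t=lambda x,y:((x+.5)*.3375-.5+120,(y+.5)*.3375-.5+95)
s=lambda x,y:((x+.5)/2.3-.5+170,(y+.5)/2.3-.5+105)
O=[("top",(-44,230,300),t(263,195)),("top",(-44,-230,300),t(761,176)),("top",(95,230,312),t(259,58)),("top",(95,-230,312),t(750,37)),
("side",(95,230,0),s(38,343)),("side",(95,230,312),s(16,177))]
g=lambda p:np.ravel([proj(F[n],cup(p,L))[0]-uv for n,L,uv in O])
r=least_squares(g,[600,0,0],x_scale=[1,1,.01],loss="soft_l1");print("cup",r.x,g(r.x).round(1))
C=r.x
D=[("top",95,t(445,287)),("side",205,s(203,197)),("side",95,s(201,257))]
for n,z,uv in D:
    r=least_squares(lambda d:proj(F[n],cup(C,(-98,60-d[0],z)))[0]-uv,[20]);print("door",n,r.x,r.fun)
print("bar shut",cup(C,(-98,60,150)),"plates",cup(C,(0,110,20)))
M={}
for n in F:
    h=cv2.cvtColor(F[n]["img"],cv2.COLOR_RGB2HSV);m=cv2.inRange(h,(50,80,20),(85,255,255))
    k,l,st,ce=cv2.connectedComponentsWithStats(m)
    c=[i for i in range(1,k) if st[i,4]>30]
    print(n,[(st[i].tolist(),ce[i].round(1).tolist()) for i in c])
    ref=np.array(t(150,409) if n=="top" else s(194,470));i=min(c,key=lambda i:np.hypot(*(ce[i]-ref)));M[n]=(l==i).astype(np.uint8)
a=np.linspace(0,2*np.pi,40)
def cost(p):
    J=0
    for n in M:
        P=np.r_[np.c_[p[0]+27*np.cos(a),p[1]+27*np.sin(a),0*a],np.c_[p[0]+28.5*np.cos(a),p[1]+28.5*np.sin(a),0*a+90]]
        H=cv2.convexHull(proj(F[n],P).astype(np.float32));q=np.zeros_like(M[n]);q=cv2.fillConvexPoly(q,np.round(H*16).astype(np.int32),1,shift=4)
        J+=(q!=M[n]).sum()/(q|M[n]).sum()
    return J
b=min(((cost((x,y)),x,y) for x in range(150,600,10) for y in range(100,500,10)))
r=minimize(cost,b[1:],method="Nelder-Mead",options=dict(initial_simplex=[b[1:],(b[1]+6,b[2]),(b[1],b[2]+6)]));print("tumbler",r.x,r.fun)
E
```

```text
cup [ 6.52103225e+02 -4.98027668e+01  2.58158006e-02] [ 0.2  3.6  0.1  1.6 -0.6 -0.1  0.2 -1.6  0.   0.1 -1.3 -2.8]
door top [0.34200928] [0.05424519 1.09735429]
door side [-4.78935917] [-0.01540105 -0.00942972]
door side [-7.58800806] [0.22647867 0.12846908]
bar shut [[552.5871035    7.64757323 150.        ]] plates [[649.26380233  60.16058021  20.        ]]
top [([175, 181, 18, 18, 258], [183.6, 189.4]), ([165, 226, 15, 15, 162], [171.8, 233.5]), ([138, 236, 10, 9, 69], [142.4, 240.3])]
side [([201, 259, 24, 44, 886], [213.0, 280.0]), ([245, 293, 20, 35, 573], [254.0, 309.1]), ([241, 332, 13, 21, 232], [246.8, 341.9])]
tumbler [435.87713623 332.1512146 ] 0.724406710556295
```

```bash
cat > fit.py <<'E'
from h import *
F={n:robot.grab_frame(n) for n in("top","side")}
t=lambda x,y:((x+.5)*.3375-.5+120,(y+.5)*.3375-.5+95)
s=lambda x,y:((x+.5)/2.3-.5+170,(y+.5)/2.3-.5+105)
O=[("top",(95,230,312),t(259,58)),("top",(95,-230,312),t(750,37)),
("top",(-66,0,0),t(497,267)),("side",(95,230,0),s(38,343)),("top",(-44,230,312),t(263,186)),("top",(-44,-230,312),t(761,162))]
g=lambda p:np.ravel([(proj(F[n],cup(p,L))[0]-uv)*([0,1] if L[1]==0 else [1,1]) for n,L,uv in O])
r=least_squares(g,[600,0,0],x_scale=[1,1,.01]);print("cup",r.x,g(r.x).round(1));C=r.x
M={}
for n in F:
    im=F[n]["img"].astype(float);m=((im[...,1]>1.25*im[...,0])&(im[...,1]>1.1*im[...,2])).astype(np.uint8)
    k,l,st,ce=cv2.connectedComponentsWithStats(m);c=[i for i in range(1,k) if st[i,4]>30]
    ref=np.array((171,233) if n=="top" else (254,309));i=min(c,key=lambda i:np.hypot(*(ce[i]-ref)));M[n]=(l==i).astype(np.uint8);print(n,st[i])
a=np.linspace(0,2*np.pi,40)
def hull(f,p):
    P=np.r_[np.c_[p[0]+27*np.cos(a),p[1]+27*np.sin(a),0*a],np.c_[p[0]+28.5*np.cos(a),p[1]+28.5*np.sin(a),0*a+90]]
    return cv2.convexHull(proj(f,P).astype(np.float32))
def cost(p,ns=("top","side")):
    J=0
    for n in ns:
        q=np.zeros_like(M[n]);q=cv2.fillConvexPoly(q,np.round(hull(F[n],p)*16).astype(np.int32),1,shift=4)
        J+=(q!=M[n]).sum()/(q|M[n]).sum()
    return J
for ns in (("top",),("side",),("top","side")):
    b=(436,332)
    r=minimize(cost,b,args=(ns,),method="Nelder-Mead",options=dict(initial_simplex=[b,(b[0]+12,b[1]),(b[0],b[1]+12)]));print("tumbler",ns,r.x,r.fun)
W=r.x
def draw(n,x0,y0,w,h,k):
    v=cv2.resize(F[n]["img"][y0:y0+h,x0:x0+w,::-1],None,fx=k,fy=k,interpolation=cv2.INTER_CUBIC)
    q=lambda P:[tuple(int(z) for z in ((u-(x0,y0)+.5)*k)) for u in proj(F[n],P)]
    L=lambda *P:cv2.polylines(v,[np.array(q(cup(C,P)))],False,(255,0,255),1)
    L((-44,230,300),(-44,-230,300));L((-44,230,312),(-44,-230,312),(95,-230,312),(95,230,312),(-44,230,312))
    L((95,230,312),(95,230,0),(-66,230,0),(-66,-230,0));L((-66,222,20),(85,222,20),(85,-222,20),(-66,-222,20))
    L((-98,60,95),(-98,60,205));L((-58,165,20),(-58,165,280),(-58,-45,280),(-58,-45,20))
    H=hull(F[n],W);cv2.polylines(v,[((H[:,0]-(x0,y0)+.5)*k).astype(np.int32)],True,(0,0,255),1)
    return v
A=draw("top",140,95,245,160,3.2)
cv2.imwrite("pics/o1.png",A);cv2.imwrite("pics/o2.png",draw("side",170,105,190,260,2.3))
E
python3 fit.py
```

```text
cup [ 6.58097153e+02 -4.98584769e+01  2.38647131e-02] [-0.5 -2.4  0.2 -3.5 -0.   0.5 -1.6 -0.5 -0.3  3.3  1.   3.2]
top [161 224  19  17 211]
side [245 292  20  36 591]
tumbler ('top',) [442.75 333.5 ] 0.41225626740947074
tumbler ('side',) [434.71671677 330.15942955] 0.14098837209302326
tumbler ('top', 'side') [432.60096741 328.8640213 ] 0.557800672325812
```

View pics/o1.png

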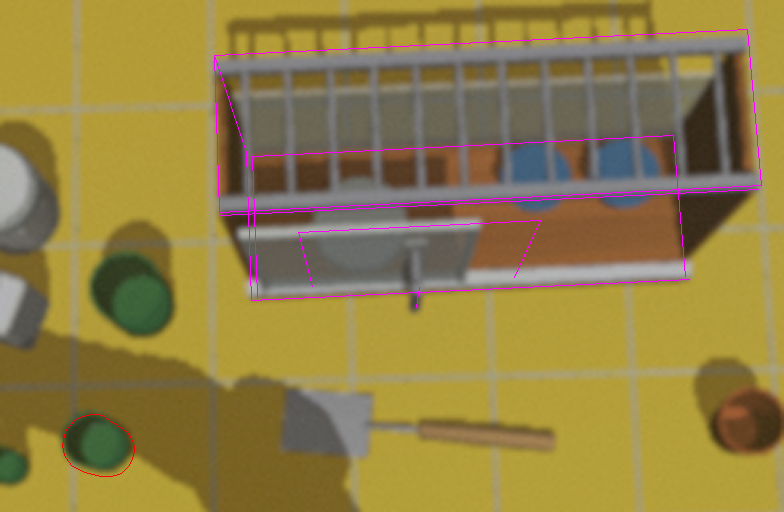

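View pics/o2.png

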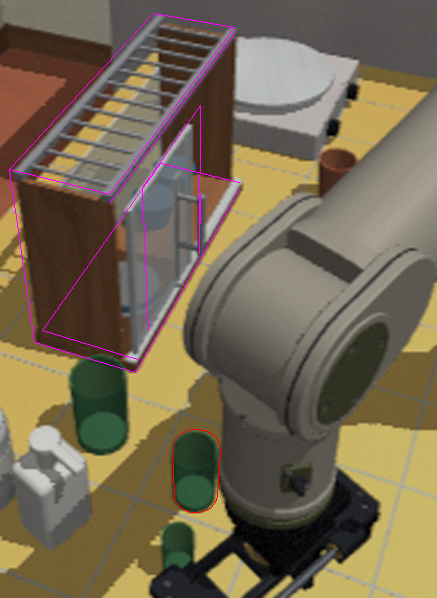

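The overlay agrees with the track, the bar and the rear wall foot. Only the roof's rear edge lies off, so the roof must end short of x = 95. I'll refit with that edge free and check against the plates.

```bash
cat > fit2.py <<'E'
from h import *
F={n:robot.grab_frame(n) for n in("top","side")}
t=lambda x,y:((x+.5)/3.2-.5+140,(y+.5)/3.2-.5+95)
s=lambda x,y:((x+.5)/2.3-.5+170,(y+.5)/2.3-.5+105)
O=[("top",(-44,230,300),t(220,214)),("top",(-44,-230,300),t(760,192)),
("top",(None,230,312),t(216,62)),("top",(None,-230,312),t(748,40)),
("top",(-66,225,0),t(254,299)),("top",(-66,-225,0),t(690,279)),("side",(95,230,0),s(38,343)),("side",(None,230,312),s(16,179)),("side",(-44,230,300),s(106,199)),
("side",(-66,225,0),s(130,364))]
g=lambda p:np.ravel([proj(F[n],cup(p,[p[3] if L[0] is None else L[0],*L[1:]]))[0]-uv for n,L,uv in O])
r=least_squares(g,[650,-50,0,85],x_scale=[1,1,.01,1],loss="soft_l1");print("cup",r.x);print(g(r.x).reshape(-1,2).round(1).tolist());C=r.x
for z in(32,60):print("plates top px in o1",((proj(F["top"],cup(C,(0,110,z)))[0]-(140,95)+.5)*3.2).round())
for y in(60,55,50):print("bar",y,((proj(F["top"],cup(C,[(-98,y,95),(-98,y,205)]))-(140,95)+.5)*3.2).round().tolist(),((proj(F["side"],cup(C,[(-98,y,95),(-98,y,205)]))-(170,105)+.5)*2.3).round().tolist())
print("shut bar",cup(C,(-98,60,150)),"plates",cup(C,(0,110,20)))
E
python3 fit2.py
```

```text
cup [ 6.58730194e+02 -5.06800387e+01  1.79074920e-02  8.50888640e+01]
[[0.3, -0.5], [-0.5, -0.7], [-0.0, 0.6], [0.4, 0.1], [0.7, -0.2], [-1.7, 0.4], [-2.0, -1.0], [-0.6, -3.8], [1.1, 1.0], [2.3, 2.2]]
plates top px in o1 [363. 226.]
plates top px in o1 [363. 220.]
bar 60 [[417.0, 307.0], [420.0, 287.0]] [[199.0, 253.0], [200.0, 194.0]]
bar 55 [[422.0, 307.0], [425.0, 286.0]] [[201.0, 251.0], [201.0, 192.0]]
bar 50 [[427.0, 307.0], [431.0, 286.0]] [[202.0, 249.0], [203.0, 190.0]]
shut bar [[559.67151476   7.55550082 150.        ]] plates [[656.7604752  59.3023245  20.       ]]
```

```bash
cat >> h.py <<'E'
def plan(g,th=38,psi=.018,n=8):
    "delta to put grasp point g (mm) with tilt th deg"
    o=robot.observe();R0=R.from_quat(o["tool_rot"]);a=np.radians(th)
    z=np.array([np.sin(a)*np.cos(psi),np.sin(a)*np.sin(psi),-np.cos(a)]);y=np.array([-np.sin(psi),np.cos(psi),0])
    if R0.as_matrix()[:,1]@y<0:y=-y
    Rt=R.from_matrix(np.c_[np.cross(y,z),y,z]);d=(Rt*R0.inv()).as_rotvec();dp=(np.array(g)+11*z-o["eef_pos"])/1000
    print("t",o["t"],"grasp now",(o["eef_pos"]-11*R0.as_matrix()[:,2]).round(1),"F",o["contact_force"].round(1),"w",round(o["gripper_width"],1),round(o["grasp_force"],1))
    print("dp",dp.round(4),"rot",d.round(4),"deg",np.degrees(np.linalg.norm(d)).round(1),"q",o["q"].round(2))
E
python3 -c "
from h import *
plan((470,55,190)); plan((560,20,150)); plan((560,-228,150))
print(robot.finger_overhang)"
```

```text
t 0.5 grasp now [277.9 559.8 241.6] F [-0.7  0.5  0.3] w 87.3 0.0
dp [ 0.1989 -0.5047 -0.0492] rot [-0.147  -0.6531  0.461 ] deg 46.6 q [-1.13  0.33 -0.06  1.46  0.02  1.35 -0.09]
t 0.5 grasp now [277.9 559.8 241.6] F [-0.7  0.5  0.3] w 87.3 0.0
dp [ 0.2889 -0.5397 -0.0892] rot [-0.147  -0.6531  0.461 ] deg 46.6 q [-1.13  0.33 -0.06  1.46  0.02  1.35 -0.09]
t 0.5 grasp now [277.9 559.8 241.6] F [-0.7  0.5  0.3] w 87.3 0.0
dp [ 0.2889 -0.7877 -0.0892] rot [-0.147  -0.6531  0.461 ] deg 46.6 q [-1.13  0.33 -0.06  1.46  0.02  1.35 -0.09]
8.0
```

```bash
python3 -m jog '[[[0.0125,-0.0337,0],[-0.0092,-0.0408,0.0288]],[[0.0125,-0.0337,0],[-0.0092,-0.0408,0.0288]],[[0.0125,-0.0337,0],[-0.0092,-0.0408,0.0288]],[[0.0125,-0.0337,0],[-0.0092,-0.0408,0.0288]],[[0.0125,-0.0337,0],[-0.0092,-0.0408,0.0288]],[[0.0125,-0.0337,0],[-0.0092,-0.0408,0.0288]],[[0.0125,-0.0337,0],[-0.0092,-0.0408,0.0288]],[[0.0125,-0.0337,0],[-0.0092,-0.0408,0.0288]]]' 0.087
python3 -m jog '[[[0.0125,-0.0337,-0.006],[-0.0092,-0.0408,0.0288]],[[0.0125,-0.0337,-0.006],[-0.0092,-0.0408,0.0288]],[[0.0125,-0.0337,-0.006],[-0.0092,-0.0408,0.0288]],[[0.0125,-0.0337,-0.006],[-0.0092,-0.0408,0.0288]],[[0.0125,-0.0337,-0.006],[-0.0092,-0.0408,0.0288]],[[0.0125,-0.0337,-0.006],[-0.0092,-0.0408,0.0288]],[[0.0125,-0.0337,-0.006],[-0.0092,-0.0408,0.0288]],[[0.0125,-0.0337,-0.006],[-0.0092,-0.0408,0.0288]]]'
python3 -c "
from h import *
plan((560,15,150))"
```

```text
t: 1.3
eef_pos: [378.3, 289.0, 230.7]
tool_rot: [0.112, 0.98, 0.002, 0.167]
contact_force: [-0.4, -0.6, -1.3]
gripper_width: 87.0
grasp_force: 0.0
t: 2.1
eef_pos: [464.3, 51.4, 188.4]
tool_rot: [0.003, 0.952, 0.005, 0.305]
contact_force: [-0.6, 0.9, 0.6]
gripper_width: 87.1
grasp_force: 0.0
t 2.1 grasp now [457.9  51.4 197.4] F [-0.6  0.9  0.6] w 87.1 0.0
dp [ 0.1025 -0.0363 -0.0471] rot [-0.0115 -0.0443  0.0198] deg 2.9 q [-0.49 -0.44  0.11  2.41  0.45  0.62  0.89]
```

```bash
python3 -m jog '[[[0.005,-0.018,-0.008],[-0.003,-0.011,0.005]],[[0.01,-0.018,-0.013],[-0.003,-0.011,0.005]],[[0.03,0,-0.013],[-0.003,-0.011,0.005]],[[0.03,0,-0.013],[-0.003,-0.011,0.005]],[[0.02,0,0],[0,0,0]],[[0.005,0,0],[0,0,0]]]'
python3 -c "
from h import *
plan((560,15,150));plan((560,-28,150))"
```

```text
t: 2.7
eef_pos: [558.5, 34.9, 151.8]
tool_rot: [-0.008, 0.948, 0.003, 0.318]
contact_force: [0.3, 0.0, 0.4]
gripper_width: 86.9
grasp_force: 0.0
t 2.7 grasp now [551.8  34.8 160.6] F [0.3 0.  0.4] w 86.9 0.0
dp [ 0.0083 -0.0198 -0.0105] rot [-0.0012 -0.016   0.0006] deg 0.9 q [-0.14 -0.12 -0.07  2.29  0.33  0.35  1.1 ]
t 2.7 grasp now [551.8  34.8 160.6] F [0.3 0.  0.4] w 86.9 0.0
dp [ 0.0083 -0.0628 -0.0105] rot [-0.0012 -0.016   0.0006] deg 0.9 q [-0.14 -0.12 -0.07  2.29  0.33  0.35  1.1 ]
```

```bash
python3 -m jog '[[[0.004,-0.02,-0.005],[0,-0.008,0]],[[0.004,-0.02,-0.005],[0,-0.008,0]],[[0,-0.012,0],[0,0,0]],[[0,-0.012,0],[0,0,0]],[[0,-0.02,0],[0,0,0]],[[0.0005,-0.025,0],[0,0,0]],[[0.0005,-0.03,0],[0,0,0]],[[0.0005,-0.03,0],[0,0,0]]]'
python3 -c "
from h import *
plan((563,-220,150))"
```

```text
t: 3.5
eef_pos: [566.4, -133.0, 142.7]
tool_rot: [-0.009, 0.945, 0.005, 0.326]
contact_force: [1.1, 3.9, -2.6]
gripper_width: 86.9
grasp_force: 1.6
t 3.5 grasp now [ 559.6 -133.2  151.4] F [ 1.1  3.9 -2.6] w 86.9 1.6
dp [ 0.0034 -0.0869 -0.0014] rot [-0.0031  0.0017 -0.003 ] deg 0.3 q [-0.26 -0.07  0.51  2.27 -0.45  0.32  2.24]
```

```bash
python3 -m jog '[[[-0.002,-0.01,0],[0,0,-0.05]],[[-0.002,-0.01,0],[0,0,-0.05]],[[-0.002,-0.01,0],[0,0,-0.05]],[[-0.002,-0.01,0],[0,0,-0.05]]]'
python3 -c "
from h import *
plan((553,-220,150),38,-.2)"
```

```text
t: 3.9
eef_pos: [558.4, -172.8, 142.6]
tool_rot: [0.086, 0.941, -0.028, 0.325]
contact_force: [-0.3, 2.2, 0.3]
gripper_width: 87.0
grasp_force: 1.1
t 3.9 grasp now [ 551.7 -171.6  151.2] F [-0.3  2.2  0.3] w 87.0 1.1
dp [ 0.0013 -0.0485 -0.0012] rot [-0.0023  0.0014 -0.0177] deg 1.0 q [-0.13 -0.07  0.37  2.27 -0.06  0.27  1.69]
```

```bash
python3 -m jog '[[[0,-0.014,0],[0,0,-0.02]],[[0,-0.014,0],[0,0,-0.02]],[[0,-0.012,0],[0,0,-0.02]],[[0,-0.008,0],[0,0,0]],[[0,-0.004,0],[0,0,0]],[[0,-0.003,0],[0,0,0]],[[0,-0.003,0],[0,0,0]]]'
python3 -c "
from h import *
plan((553,-228,150),38,-.24)"
```

```text
t: 4.6
eef_pos: [559.2, -229.6, 142.0]
tool_rot: [0.113, 0.939, -0.037, 0.323]
contact_force: [-5.1, 21.6, 9.8]
gripper_width: 86.8
grasp_force: 9.3
t 4.6 grasp now [ 552.6 -228.   150.7] F [-5.1 21.6  9.8] w 86.8 9.3
dp [ 0.0004  0.     -0.0007] rot [-0.0028  0.0001 -0.0015] deg 0.2 q [-0.11 -0.02  0.47  2.23 -0.25  0.28  1.91]
```

```bash
python3 -m jog '[[[0,0.008,0],[0,0,0]],[[-0.02,0,0.015],[0,0,0]],[[-0.02,0.005,0.03],[0,0,0.02]],[[-0.01,0.02,0.03],[0,0,0.05]],[[-0.01,0.035,0.01],[0,0,0.05]],[[-0.01,0.04,0],[0,0,0.05]],[[-0.01,0.045,0],[0,0,0.05]],[[-0.01,0.045,0],[0,0,0.05]]]' 0.08
python3 -c "
from h import *
plan((435,330,150),38,.3)"
```

```text
t: 5.4
eef_pos: [468.3, -32.6, 227.6]
tool_rot: [-0.014, 0.945, 0.006, 0.326]
contact_force: [0.8, 1.6, 0.8]
gripper_width: 80.1
grasp_force: 0.0
t 5.4 grasp now [461.5 -32.9 236.3] F [0.8 1.6 0.8] w 80.1 0.0
dp [-0.0268  0.3646 -0.0863] rot [-0.0022  0.0014  0.2707] deg 15.5 q [-0.08 -0.49  0.04  2.38  0.04  0.58  1.54]
```

```bash
python3 -m jog '[[[0,0.03,-0.01],[0,0,0.02]],[[0,0.035,-0.01],[0,0,0.02]],[[0,0.035,-0.01],[0,0,0.02]],[[0,0.04,-0.01],[0,0,0.03]],[[0,0.04,-0.01],[0,0,0.03]],[[0,0.04,-0.01],[0,0,0.04]],[[-0.005,0.04,-0.005],[0,0,0.04]],[[-0.005,0.04,-0.005],[0,0,0.04]]]'
python3 -m jog '[[[-0.005,0.03,-0.005],[0,0,0.03]],[[-0.005,0.02,0],[0,0,0]],[[0,0.01,0],[0,0,0]],[[0,0,0],[0,0,0]]]'
python3 -c "
from h import *
plan((435,330,120),38,.3);plan((435,330,60),38,.3)"
```

```text
t: 6.2
eef_pos: [458.6, 267.8, 157.1]
tool_rot: [-0.127, 0.937, 0.045, 0.323]
contact_force: [0.6, -0.9, -0.0]
gripper_width: 79.9
grasp_force: 0.0
t: 6.6
eef_pos: [448.9, 327.5, 152.5]
tool_rot: [-0.141, 0.935, 0.05, 0.322]
contact_force: [0.3, -0.1, -0.5]
gripper_width: 79.6
grasp_force: 0.0
t 6.6 grasp now [442.4 325.5 161.1] F [ 0.3 -0.1 -0.5] w 79.6 0.0
dp [-0.0074  0.0045 -0.0411] rot [-0.0028 -0.0003  0.0005] deg 0.2 q [ 0.24 -0.09 -1.12  2.23  0.64  0.46  0.47]
t 6.6 grasp now [442.4 325.5 161.1] F [ 0.3 -0.1 -0.5] w 79.6 0.0
dp [-0.0074  0.0045 -0.1011] rot [-0.0028 -0.0003  0.0005] deg 0.2 q [ 0.24 -0.09 -1.12  2.23  0.64  0.46  0.47]
```

```bash
python3 -m jog '[[[-0.004,0.002,-0.015],[0,0,0]],[[-0.003,0.002,-0.015],[0,0,0]],[[0,0,-0.011],[0,0,0]],[[0,0,0],[0,0,0]]]'
python3 -c "
from h import *
plan((435,330,60),38,.3)
f=robot.grab_frame('side')['img'][220:340,190:350,::-1]
cv2.imwrite('pics/p7.png',cv2.resize(f,None,fx=4,fy=4,interpolation=cv2.INTER_CUBIC))"
```

```text
t: 7.0
eef_pos: [441.3, 328.6, 109.2]
tool_rot: [-0.14, 0.936, 0.048, 0.32]
contact_force: [-0.5, 0.3, -0.0]
gripper_width: 80.4
grasp_force: 0.0
t 7.0 grasp now [434.8 326.6 117.9] F [-0.5  0.3 -0. ] w 80.4 0.0
dp [ 0.0002  0.0034 -0.0579] rot [ 0.0003 -0.0032  0.0028] deg 0.2 q [ 0.26  0.06 -1.2   2.27  1.02  0.51  0.1 ]
```

View pics/p7.png

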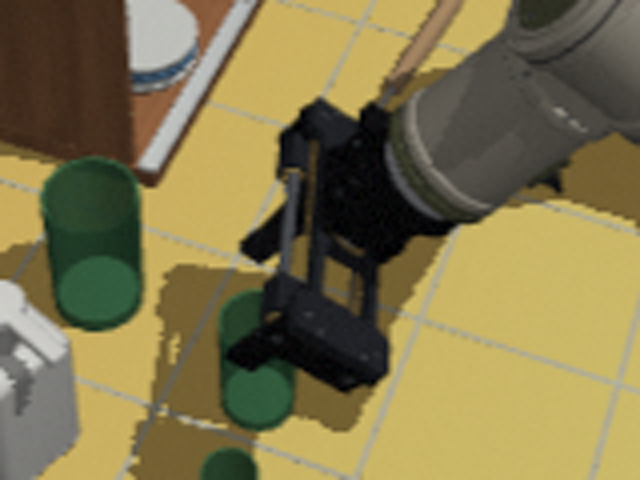

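The side crop shows the fingers straddling the middle tumbler (tips at (240,355) and (250,245), rim centre near (257,310)). It also shows the plate stack at (160,50). I'll descend.

```bash
python3 -m jog '[[[0,0.001,-0.012],[0,0,0]],[[0,0.001,-0.012],[0,0,0]],[[0,0.001,-0.012],[0,0,0]],[[0,0,-0.012],[0,0,0]],[[0,0,-0.008],[0,0,0]],[[0,0,-0.002],[0,0,0]],[[0,0,0],[0,0,0]]]'
python3 -c "
from h import *
plan((435,330,60),38,.3)
F=robot.grab_frame('side')
for P in((434.8+11.2,330,103),(435,330,90),(435,330,0)):print((proj(F,P)[0]-(190,220)+.5)*4)"
```

```text
t: 7.75
eef_pos: [442.0, 332.9, 53.4]
tool_rot: [-0.14, 0.935, 0.049, 0.322]
contact_force: [-0.2, -0.1, 0.3]
gripper_width: 79.9
grasp_force: 0.0
t 7.75 grasp now [435.5 330.9  62. ] F [-0.2 -0.1  0.3] w 79.9 0.0
dp [-0.0005 -0.0009 -0.002 ] rot [-0.0005 -0.0001  0.0022] deg 0.1 q [ 0.1   0.28 -1.1   2.3   1.44  0.61 -0.26]
[242.56784472 303.80789665]
[257.45299252 320.81340969]
[256.9524176  398.64766147]
```

```bash
python3 -m jog '[[[0,0,-0.002],[0,0,0]],[[0,0,0],[0,0,0]],[[0,0,0],[0,0,0]],[[0,0,0],[0,0,0]]]' 0.062
python3 -m jog '[[[0,0,0],[0,0,0]],[[0,0,0],[0,0,0]],[[0,0,0],[0,0,0]],[[0,0,0],[0,0,0]],[[0,0,0],[0,0,0]]]' 0.05
```

```text
t: 8.2
eef_pos: [441.8, 333.3, 51.3]
tool_rot: [-0.14, 0.935, 0.049, 0.322]
contact_force: [0.2, -0.2, -0.2]
gripper_width: 63.5
grasp_force: 0.0
t: 8.7
eef_pos: [441.9, 333.1, 51.2]
tool_rot: [-0.14, 0.935, 0.049, 0.322]
contact_force: [0.1, -2.4, 1.7]
gripper_width: 55.5
grasp_force: 30.0
```

```bash
python3 -m jog '[[[0,0,0.004],[0,0,0]],[[0,0,0.01],[0,0,0]],[[0,0,0.015],[0,0,0]],[[0,0,0.02],[0,0,0]],[[0,0,0.02],[0,0,0]],[[0,0,0.015],[0,0,0]],[[0,0,0.006],[0,0,0]],[[0,0,0],[0,0,0]]]'
python3 -c "
from h import *
plan((500,59,146),38,.05);plan((657,59,146),38,.05)"
```

```text
t: 9.5
eef_pos: [442.0, 333.5, 142.2]
tool_rot: [-0.14, 0.935, 0.049, 0.323]
contact_force: [-0.7, 0.2, -2.2]
gripper_width: 55.1
grasp_force: 30.0
t 9.5 grasp now [435.5 331.5 150.9] F [-0.7  0.2 -2.2] w 55.1 30.0
dp [ 0.0648 -0.2742 -0.0049] rot [-0.0009  0.0027 -0.2483] deg 14.2 q [ 0.32 -0.07 -1.23  2.24  0.73  0.47  0.36]
t 9.5 grasp now [435.5 331.5 150.9] F [-0.7  0.2 -2.2] w 55.1 30.0
dp [ 0.2218 -0.2742 -0.0049] rot [-0.0009  0.0027 -0.2483] deg 14.2 q [ 0.32 -0.07 -1.23  2.24  0.73  0.47  0.36]
```

```bash
python3 -m jog '[[[0.002,-0.008,0],[0,0,-0.008]],[[0.004,-0.015,0],[0,0,-0.015]],[[0.005,-0.022,0],[0,0,-0.02]],[[0.005,-0.025,0],[0,0,-0.022]],[[0.006,-0.025,0],[0,0,-0.022]],[[0.006,-0.025,0],[0,0,-0.022]],[[0.006,-0.025,0],[0,0,-0.022]],[[0.006,-0.025,0],[0,0,-0.022]]]'
python3 -m jog '[[[0.006,-0.025,0],[0,0,-0.022]],[[0.006,-0.025,0],[0,0,-0.022]],[[0.006,-0.022,0],[0,0,-0.022]],[[0.004,-0.018,0],[0,0,-0.015]],[[0.003,-0.01,0],[0,0,-0.014]],[[0,-0.004,0],[0,0,0]],[[0,0,0],[0,0,0]]]'
python3 -c "
from h import *
plan((560,59,141),38,.05);plan((657,59,141),38,.05)
o=robot.observe();print(R.from_quat(o['tool_rot']).as_matrix()[:,2], R.from_quat([-.14,.935,.049,.322]).as_matrix()[:,2])
f=robot.grab_frame('side')
im=f['img'][150:300,190:340,::-1]
cv2.imwrite('pics/p8.png',cv2.resize(im,None,fx=4,fy=4,interpolation=cv2.INTER_CUBIC))
C=(658.7,-50.6,.018)
for z in(32,40,50,60):
  a=np.linspace(0,2*np.pi,120);p=((proj(f,cup(C,np.c_[48*np.cos(a),110+48*np.sin(a),0*a+z]))-(190,150)+.5)*4)
  print(z,'bottom',p[p[:,1].argmax()].round(),'right',p[p[:,0].argmax()].round(),'top',p[p[:,1].argmin()].round())
"
```

```text
t: 10.3
eef_pos: [481.1, 162.2, 139.8]
tool_rot: [-0.068, 0.943, 0.024, 0.324]
contact_force: [-0.2, -0.4, -1.9]
gripper_width: 55.3
grasp_force: 30.0
t: 11.0
eef_pos: [506.4, 59.4, 140.5]
tool_rot: [-0.024, 0.945, 0.009, 0.325]
contact_force: [-1.1, -0.3, -2.0]
gripper_width: 55.2
grasp_force: 30.0
t 11.0 grasp now [499.6  59.1 149.2] F [-1.1 -0.3 -2. ] w 55.2 30.0
dp [ 0.0604 -0.0001 -0.0082] rot [-0.0011 -0.0006 -0.0006] deg 0.1 q [ 0.18 -0.22 -0.45  2.4   0.17  0.3   1.18]
t 11.0 grasp now [499.6  59.1 149.2] F [-1.1 -0.3 -2. ] w 55.2 30.0
dp [ 1.574e-01 -1.000e-04 -8.200e-03] rot [-0.0011 -0.0006 -0.0006] deg 0.1 q [ 0.18 -0.22 -0.45  2.4   0.17  0.3   1.18]
[ 0.61439127  0.03198896 -0.78835276] [ 0.58847296  0.18180636 -0.7878109 ]
32 bottom [137. 362.] right [195. 322.] top [144. 286.]
40 bottom [137. 356.] right [195. 316.] top [144. 279.]
50 bottom [136. 347.] right [195. 307.] top [143. 271.]
60 bottom [136. 339.] right [195. 299.] top [143. 262.]
```

View pics/p8.png

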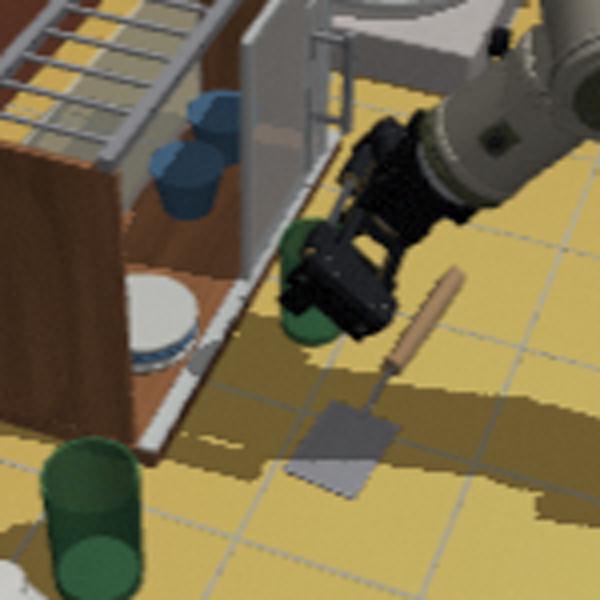

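The plate stack's top rim is at (197,313) and (145,352), which puts its top at z of about 40–46. The glass is held upright. I'll move it forward into the bay with the foot at about 65.

```bash
python3 -m jog '[[[0.005,0,-0.004],[0,0,0]],[[0.012,0,-0.006],[0,0,0]],[[0.018,0,-0.006],[0,0,0]],[[0.022,0,-0.006],[0,0,0]],[[0.022,0,-0.002],[0,0,0]],[[0.022,0,0],[0,0,0]],[[0.02,0,0],[0,0,0]],[[0.018,0,0],[0,0,0]]]'
python3 -m jog '[[[0.01,0,0],[0,0,0]],[[0.006,0,0],[0,0,0]],[[0.002,0,0],[0,0,0]],[[0,0,0],[0,0,0]],[[0,0,0],[0,0,0]]]'
python3 -c "
from h import *
plan((657,59,115),38,.05)
o=robot.observe();print('foot',o['eef_pos'][2]-51.2,R.from_quat(o['tool_rot']).as_matrix()[:,2])
f=robot.grab_frame('side')
im=f['img'][150:300,190:340,::-1]
cv2.imwrite('pics/p9.png',cv2.resize(im,None,fx=4,fy=4,interpolation=cv2.INTER_CUBIC))"
```

```text
t: 11.85
eef_pos: [646.5, 62.3, 116.6]
tool_rot: [-0.025, 0.945, 0.011, 0.326]
contact_force: [-4.4, 10.7, -1.9]
gripper_width: 55.3
grasp_force: 30.0
t: 12.35
eef_pos: [663.8, 63.4, 116.8]
tool_rot: [-0.025, 0.945, 0.011, 0.326]
contact_force: [0.9, 8.1, -5.0]
gripper_width: 55.3
grasp_force: 30.0
t 12.35 grasp now [657.1  63.  125.4] F [ 0.9  8.1 -5. ] w 55.3 30.0
dp [-0.0001 -0.0041 -0.0104] rot [-0.0047  0.0011 -0.0054] deg 0.4 q [ 0.29  0.21 -0.54  2.07  0.73  0.29  0.79]
foot 65.57220322137061 [ 0.61555376  0.03779026 -0.78718833]
```

View pics/p9.png

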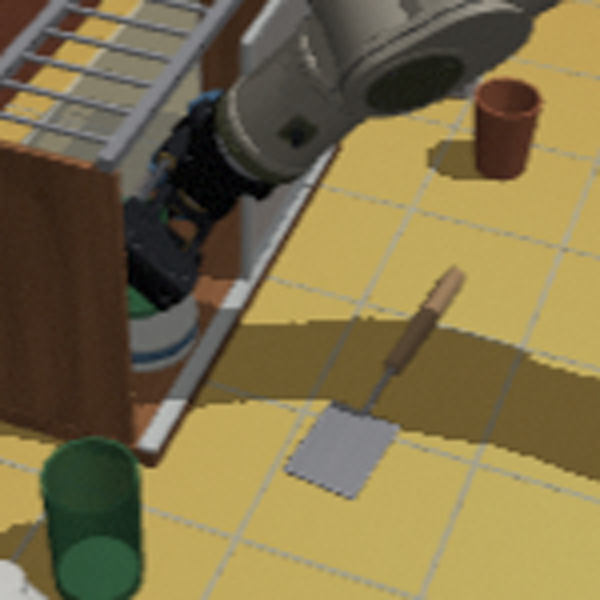

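The force of +8 N in y means the gripper body is brushing the open door's left edge. The bay is only slightly wider than the body. Turning the tool about the glass moves the body left.

```bash
python3 -m jog '[[[0,0.002,0],[0,0,-0.03]],[[0,0.001,0],[0,0,-0.04]],[[0,0,0],[0,0,-0.04]],[[0,0,0],[0,0,-0.04]],[[0,0,0],[0,0,-0.04]],[[0,0,0],[0,0,-0.03]],[[0,0,0],[0,0,0]],[[0,0,0],[0,0,0]]]'
python3 -c "
from h import *
plan((657,60,115),38,-.17)"
```

```text
t: 13.2
eef_pos: [663.8, 63.0, 116.7]
tool_rot: [0.08, 0.942, -0.026, 0.325]
contact_force: [-0.6, 0.1, -2.6]
gripper_width: 55.0
grasp_force: 30.0
t 13.2 grasp now [657.1  64.1 125.4] F [-0.6  0.1 -2.6] w 55.0 30.0
dp [-0.0001 -0.0042 -0.0104] rot [-0.0018  0.0005 -0.0021] deg 0.2 q [ 0.08  0.22 -0.42  2.05  0.97  0.46  0.3 ]
```

```bash
python3 -m jog '[[[0,-0.002,0],[0,0,0]],[[0,-0.0015,-0.001],[0,0,0]],[[0,0,-0.0015],[0,0,0]],[[0,0,-0.0015],[0,0,0]],[[0,0,-0.0015],[0,0,0]],[[0,0,-0.0015],[0,0,0]],[[0,0,-0.0015],[0,0,0]],[[0,0,-0.0015],[0,0,0]]]'
python3 -m jog '[[[0,0,-0.0015],[0,0,0]],[[0,0,-0.001],[0,0,0]],[[0,0,-0.001],[0,0,0]],[[0,0,-0.001],[0,0,0]]]'
```

```text
t: 14.0
eef_pos: [663.7, 58.8, 107.0]
tool_rot: [0.08, 0.942, -0.027, 0.325]
contact_force: [0.2, 0.1, -3.6]
gripper_width: 55.3
grasp_force: 30.0
t: 14.4
eef_pos: [663.7, 58.8, 102.6]
tool_rot: [0.08, 0.942, -0.027, 0.325]
contact_force: [-0.4, -0.1, -2.5]
gripper_width: 55.5
grasp_force: 30.0
```

```bash
python3 -m jog '[[[0,0,-0.001],[0,0,0]],[[0,0,-0.001],[0,0,0]],[[0,0,-0.001],[0,0,0]]]'
```

```text
t: 14.7
eef_pos: [664.5, 58.6, 100.9]
tool_rot: [0.08, 0.942, -0.027, 0.326]
contact_force: [-8.6, -0.8, 13.9]
gripper_width: 55.0
grasp_force: 29.7
```

```bash
python3 -m jog '[[[0,0,0.0008],[0,0,0]],[[0,0,0],[0,0,0]]]'
```

```text
t: 14.9
eef_pos: [664.1, 58.7, 100.9]
tool_rot: [0.08, 0.942, -0.027, 0.325]
contact_force: [0.4, -0.7, 0.7]
gripper_width: 55.2
grasp_force: 29.9
```

```bash
python3 -m jog '[[[0,0,0],[0,0,0]],[[0,0,0],[0,0,0]],[[0,0,0],[0,0,0]],[[0,0,0],[0,0,0]],[[0,0,0],[0,0,0]],[[0,0,0],[0,0,0]]]' 0.08
python3 -c "
from h import *
o=robot.observe();print(R.from_quat(o['tool_rot']).as_matrix()[:,2]);plan((657,60,110),38,-.17)"
```

```text
t: 15.5
eef_pos: [663.7, 58.8, 100.4]
tool_rot: [0.08, 0.942, -0.027, 0.325]
contact_force: [-0.2, -1.1, 0.7]
gripper_width: 79.5
grasp_force: 0.0
[ 0.60742395 -0.10309964 -0.78765894]
t 15.5 grasp now [657.   60.  109.1] F [-0.2 -1.1  0.7] w 79.5 0.0
dp [-0.0001  0.      0.0009] rot [-0.0011  0.0008 -0.0003] deg 0.1 q [ 0.07  0.24 -0.4   2.06  1.04  0.43  0.23]
```

```bash
python3 -m jog '[[[-0.006,0.0005,0.003],[0,0,0]],[[-0.012,0.001,0.005],[0,0,0]],[[-0.015,0.001,0.006],[0,0,0]],[[-0.015,0.001,0.006],[0,0,0]],[[-0.02,0.001,0.006],[0,0,0]],[[-0.025,0,0.006],[0,0,0]],[[-0.025,0,0.004],[0,0,0]],[[-0.025,0,0.004],[0,0,0]]]'
python3 -c "
from h import *
plan((500,-150,170),38,-.17);plan((553,-165,150),38,-.17)
f=robot.grab_frame('side')
im=f['img'][150:300,190:340,::-1]
cv2.imwrite('pics/p10.png',cv2.resize(im,None,fx=4,fy=4,interpolation=cv2.INTER_CUBIC))"
```

```text
t: 16.3
eef_pos: [519.5, 63.2, 140.7]
tool_rot: [0.08, 0.942, -0.027, 0.325]
contact_force: [-0.2, 1.2, 0.6]
gripper_width: 80.1
grasp_force: 0.0
t 16.3 grasp now [512.8  64.3 149.3] F [-0.2  1.2  0.6] w 80.1 0.0
dp [-0.0128 -0.2143  0.0207] rot [-0.0009  0.0011 -0.0002] deg 0.1 q [ 0.07 -0.15 -0.48  2.34  0.69  0.46  0.42]
t 16.3 grasp now [512.8  64.3 149.3] F [-0.2  1.2  0.6] w 80.1 0.0
dp [ 0.0402 -0.2293  0.0007] rot [-0.0009  0.0011 -0.0002] deg 0.1 q [ 0.07 -0.15 -0.48  2.34  0.69  0.46  0.42]
```

View pics/p10.png

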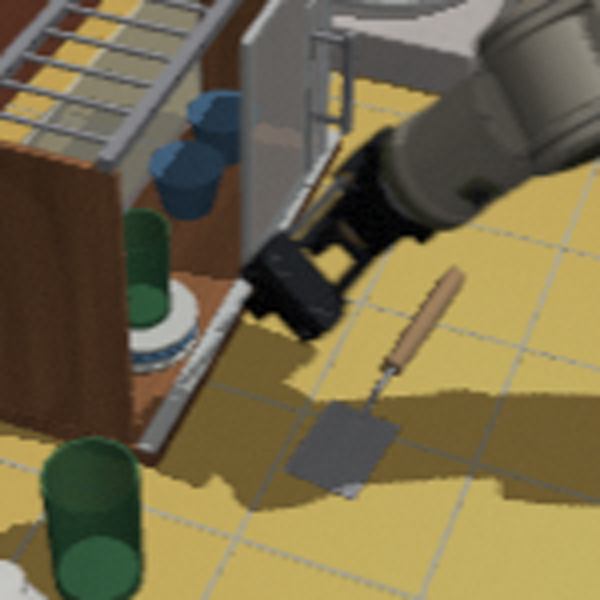

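The glass stands upright near the middle of the plates (foot centre about (136,300), plates about (140,313)). Next I close the door.

```bash
python3 -m jog '[[[-0.005,-0.01,0.003],[0,0,0]],[[-0.005,-0.02,0.003],[0,0,0]],[[-0.005,-0.03,0.003],[0,0,0]],[[0,-0.035,0],[0,0,0]],[[0,-0.035,0],[0,0,0]],[[0,-0.035,0],[0,0,0]],[[0,-0.035,0],[0,0,0]],[[0,-0.03,0],[0,0,0]]]' 0.087
python3 -m jog '[[[0,-0.02,0],[0,0,0]],[[0,-0.005,0],[0,0,0]],[[0,0,0],[0,0,0]]]'
python3 -c "
from h import *
plan((562,-190,150),38,-.2)"
```

```text
t: 17.15
eef_pos: [505.2, -168.5, 149.7]
tool_rot: [0.081, 0.942, -0.027, 0.325]
contact_force: [-0.4, 0.6, 0.4]
gripper_width: 86.7
grasp_force: 0.0
t: 17.45
eef_pos: [505.7, -191.5, 149.5]
tool_rot: [0.081, 0.942, -0.027, 0.325]
contact_force: [0.9, 1.0, -0.1]
gripper_width: 87.0
grasp_force: 0.0
t 17.45 grasp now [ 499.  -190.4  158.2] F [ 0.9  1.  -0.1] w 87.0 0.0
dp [ 0.063   0.0002 -0.0082] rot [-0.0018  0.0011 -0.0298] deg 1.7 q [-0.15 -0.21  0.46  2.36 -0.04  0.32  1.77]
```

```bash
python3 -m jog '[[[0.01,0,-0.003],[0,0,0]],[[0.02,0,-0.003],[0,0,0]],[[0.018,0,-0.002],[0,0,0]],[[0.01,0,0],[0,0,0]],[[0,0.008,0],[0,0,0.02]],[[0,0.012,0],[0,0,0.03]],[[0,0.012,0],[0,0,0.03]],[[0,0.015,0],[0,0,0.02]]]'
python3 -c "
from h import *
plan((560,-20,150),38,0)"
```

```text
t: 18.25
eef_pos: [562.7, -143.7, 141.1]
tool_rot: [0.033, 0.945, -0.01, 0.325]
contact_force: [-2.1, -1.9, 1.4]
gripper_width: 87.2
grasp_force: 1.3
t 18.25 grasp now [ 555.9 -143.3  149.7] F [-2.1 -1.9  1.4] w 87.2 1.3
dp [0.0041 0.1237 0.0003] rot [-0.0018 -0.0001  0.0682] deg 3.9 q [-0.3  -0.08  0.52  2.28 -0.23  0.28  1.93]
```

```bash
python3 -m jog '[[[0,0.015,0],[0,0,0]],[[0,0.02,0],[0,0,0]],[[0,0.025,0],[0,0,0]],[[0,0.025,0],[0,0,0]],[[0,0.025,0],[0,0,0]],[[0,0.025,0],[0,0,0]],[[0,0.015,0],[0,0,0]],[[0,0.01,0],[0,0,0]]]'
python3 -m jog '[[[0,0.008,0],[0,0,0]],[[0,0.005,0],[0,0,0]],[[0,0.004,0],[0,0,0]],[[0,0.003,0],[0,0,0]]]'
```

```text
t: 19.05
eef_pos: [562.3, 16.6, 141.1]
tool_rot: [0.032, 0.945, -0.011, 0.325]
contact_force: [-1.5, -2.8, 0.9]
gripper_width: 87.0
grasp_force: 1.3
t: 19.45
eef_pos: [563.2, 35.2, 141.2]
tool_rot: [0.033, 0.945, -0.011, 0.325]
contact_force: [-1.8, -2.7, 0.3]
gripper_width: 86.9
grasp_force: 1.1
```

```bash
python3 -m jog '[[[0,0.003,0],[0,0,0]],[[0,0.002,0],[0,0,0]],[[0,0.002,0],[0,0,0]],[[0,0.002,0],[0,0,0]],[[0,0,0],[0,0,0]]]'
```

```text
t: 19.95
eef_pos: [563.8, 44.7, 141.5]
tool_rot: [0.033, 0.945, -0.011, 0.326]
contact_force: [-0.3, -1.4, -0.5]
gripper_width: 87.0
grasp_force: 0.4
```

```bash
python3 -m jog '[[[0,0.0015,0],[0,0,0]],[[0,0.0015,0],[0,0,0]],[[0,0.001,0],[0,0,0]]]'
```

```text
t: 20.25
eef_pos: [563.8, 46.3, 141.4]
tool_rot: [0.034, 0.945, -0.012, 0.325]
contact_force: [3.8, -11.5, -1.3]
gripper_width: 87.1
grasp_force: 5.7
```

```bash
python3 -m jog '[[[0,0.001,0],[0,0,0]],[[0,0.0005,0],[0,0,0]],[[0,0,0],[0,0,0]]]'; python3 -m jog '[[[0,-0.01,0],[0,0,0]],[[0,-0.012,0],[0,0,0]],[[0,-0.006,0],[0,0,0]],[[-0.01,0,0],[0,0,0]],[[-0.02,0,0.005],[0,0,0]],[[-0.025,0,0.005],[0,0,0]],[[-0.01,0,0.005],[0,0,0]],[[0,0,0],[0,0,0]]]'
python3 -c "
from h import *
f=robot.grab_frame('side')
im=f['img'][130:280,190:340,::-1]
cv2.imwrite('pics/p11.png',cv2.resize(im,None,fx=4,fy=4,interpolation=cv2.INTER_CUBIC))"
```

```text
t: 20.55
eef_pos: [563.9, 46.4, 141.4]
tool_rot: [0.035, 0.945, -0.013, 0.325]
contact_force: [4.9, -13.7, -1.8]
gripper_width: 86.8
grasp_force: 6.7
t: 21.35
eef_pos: [499.1, 22.7, 158.5]
tool_rot: [0.033, 0.944, -0.01, 0.328]
contact_force: [-0.3, -0.6, -0.0]
gripper_width: 86.9
grasp_force: 0.0
```

View pics/p11.png

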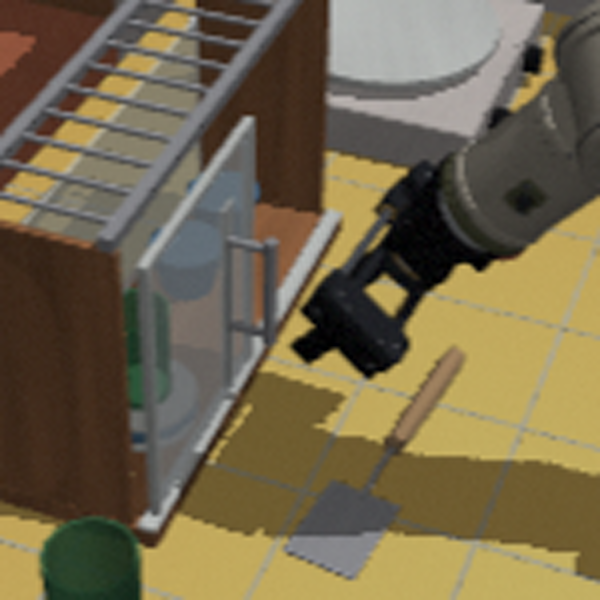

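The door is shut against its stop, the glass stands upright on the plates behind it, and the gripper is clear of everything.

```bash
python3 -c "
from station import robot
print(robot.close_job())"
```

```text
the job is handed in; nothing more can be done
None
```

The job is handed in after about 21 s: the tumbler stands upright about mid-plate (within roughly 4 mm by eye) and the door is shut on its stop; once, inside the bay, the gripper brushed the open door at roughly 10 N.

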